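# Sort left- and right-hand brackets into their trays

## Robot

A 7-joint arm with a two-finger parallel gripper is mounted at the origin on a cart in front of the work surface, level with it; the furniture and walls round the work are solid. World frame = base frame: x ahead of the robot, y to its left, z up, the work surface at z = 0. Lengths are in m, angles in degrees, forces in N, time in s.
With the tool pointing down it reaches from about 0.425 to 0.875 m from the base axis. Payload 4.7 kg.
Tool frame: the origin (TCP) lies on the front face of the gripper's body, between the roots of the fingers; the fingertips stand 70 mm ahead of it and the grasp point (between the pads) lies 51 mm ahead of it (tip_extent is the distance from the TCP to the fingertips, in m); z points along the fingers, y is the direction in which the jaws open and shut (so a half turn about z gives the same grasp; the last joint's range is limited). The gripper opens to 87 mm and grips with 3 to 60 N. Pads are 19 mm wide; open, the fingers measure 117 mm over their backs; the gripper's body (75 mm by 190 mm) begins 51 mm behind the grasp point.
Start: joints at [73.287, 18.392, -4.016, 83.108, 1.295, 78.541, -3.26], TCP at [0.196, -0.62, 0.292] pointing down, gripper open.
Joint ranges: [-163.93, 163.93], [-17.29, 119.83], [-79.2, 71.16], [3.27, 140.29], [-89.18, 269.18], [5.43, 117.66], [-154.24, 154.24]. Speed limits (degrees/s): [147.25, 147.25, 180, 180, 180, 180, 180].

## Interface

Orientations are given as [roll, pitch, yaw] about the fixed x, y, z axes, in that order (R = Rz(yaw) Ry(pitch) Rx(roll)).
In Python, from cell import * gives the robot as it stands.
- The arm moves only by the tool carry_out, never from a script. Its argument "increments" is text: rows parted by semicolons, each of 7 numbers parted by spaces: the opening, from 0 (shut) to 1 (fully open), then the shift along the tool's x, y, z in m, then the turn, a rotation vector about the tool's x, y, z in degrees. A call has 1 to 20 rows; each row shifts and turns the pose as measured when the row begins, along the tool's axes as they then stand; what a row does not reach is not made up. A row lasts 1/8 s, in which the tool goes at most 62.5 mm and 10.7 degrees, less where a joint would pass 70% of its speed; a pose out of reach is approached as far as the arm can. A call is refused whole if a number of a shift passes 0.0625 or a number of a turn 10.7, either way. A call with a gripper value outside its range is refused whole. The fingers move at their own pace and stop on an object; "force" is the grip in N (left out, the last holds). Time passes only in rows, so rows that do not move let the fingers close. It gives the time, the measured TCP pose, the force and the opening at its end, in the units of the state.
- get_obs(): the state, without advancing time (a new reading comes with each control period).
- read_camera(name): name is "scene" or "top"; returns a dict with "img" (384x512x3 uint8, blue, green, red), "fx", "fy", "cx", "cy" (pixels), "k1" (the pictures are not rectified: a ray, as slopes to the right and down, at radius r is drawn at 1 + k1 r^2 times it, then the intrinsics apply), "world_from_camera" (4x4, takes a point from camera to world coordinates). Camera axes: x right, y down, z forward; pixel columns grow to the right and rows downward; lengths in m; the calibration is good to about 2 mm. A picture is of the moment at which its call begins. There is no depth.
- sign_off(): hands the job in, once; it reports no verdict.
Trained networks look in a picture, given as the dict that the camera call returned (one of the last four; its "shot" number tells which), for a name from the list of things; names that differ only in an ending like _2 or _b are one class to them, and where a whole thing is asked for, a point or a joint stands for the part that bears it (a point fixed in the world has none). Each returns a list of dicts, best first, with "confidence" (0 to 1); they miss things now and then, are a little off and sometimes report something else, mostly with a low value. They report only what shows in the picture. A call takes as long as a camera call.
- masks_of(target, picture): "pixels" (384x512 bool, what is visible of it) and "bbox" ([left, top, right, bottom] in pixels, round what is visible of it).
The state is a dict: "time_s": time; "qpos": joint angles; "joint_velocities": joint speeds; "effort": joint torques, N m; "tool_pos": TCP position; "tool_rot": TCP orientation; "force": force on the tool from outside, world axes, zero at the start; "wrist_torque": the same for the moment, N m; "grip_width": finger opening in m.
Only numpy, scipy, OpenCV 4.12 (cv2) and the standard library are available. Lean on these libraries where they do the work, as an engineer would, in place of code of your own. Each camera call takes 0.05 s, during which the arm holds its last target.

## Task

Sort the three loose corner brackets into left-hand and right-hand ones: each belongs in the black tray whose screwed-down sample bracket it matches, not the one holding its mirror image. Set each bracket down with its base flat on the tray floor, in line with the sample and facing the same way, and leave the small round cup-shaped parts standing where they are.

Things in the scene. Friction and masses are not known exactly. Their poses are not given: they have to be found in the camera images.
- bracket_left_1: Loose left-hand aluminium corner bracket, 38 x 56 x 44 mm, about 0.12 kg, upright. Origin: centre of its underside, z up. Base 38 (x) by 56 (y), 6 thick. Upright web along its +x edge, 10 thick (x = 9 to 19), 56 long, top at z = 44: grip it across its thickness at mid-length. Seen with the web at the back, a sloping end cheek stands at the left end and a low round boss at the right.
- bracket_left_2: Loose left-hand aluminium corner bracket, 38 x 56 x 44 mm, about 0.12 kg, upright. Origin: centre of its underside, z up. Base 38 (x) by 56 (y), 6 thick. Upright web along its +x edge, 10 thick (x = 9 to 19), 56 long, top at z = 44: grip it across its thickness at mid-length. Seen with the web at the back, a sloping end cheek stands at the left end and a low round boss at the right.
- bracket_right_1: Loose right-hand aluminium corner bracket, 38 x 56 x 44 mm, about 0.12 kg, upright. Origin: centre of its underside, z up. Base 38 (x) by 56 (y), 6 thick. Upright web along its +x edge, 10 thick (x = 9 to 19), 56 long, top at z = 44: grip it across its thickness at mid-length. Seen with the web at the back, a sloping end cheek stands at the right end and a low round boss at the left.
- bracket_left_1_cheek (a point): Middle of that bracket's end cheek (8 mm thick, up to z = 40 at the web, 24 at the front), at x = -4.5, y = +24, z = 21 in its frame. The boss, 16 mm across, top at z = 14.5, stands at x = -8, y = -18.
- bracket_left_2_cheek (a point): Middle of that bracket's end cheek (8 mm thick, up to z = 40 at the web, 24 at the front), at x = -4.5, y = +24, z = 21 in its frame. The boss, 16 mm across, top at z = 14.5, stands at x = -8, y = -18.
- bracket_right_1_cheek (a point): Middle of that bracket's end cheek (8 mm thick, up to z = 40 at the web, 24 at the front), at x = -4.5, y = -24, z = 21 in its frame. The boss, 16 mm across, top at z = 14.5, stands at x = -8, y = +18.
- tray_left: Black open tray, fixed, 184 (x) by 80 (y) by 14 mm; walls, floor 4 thick. Origin: centre of underside; +x: long axis, to its far end. A left-hand sample, sized as the loose ones, is screwed down with its origin at x = 60, y = 0 and its axes along the tray's (web to +x, cheek to +y). The free floor, x = -88 to 41, takes two brackets in a row, say with origins at x = -6 and -62, y = 0.
- tray_right: Black open tray, fixed, 184 (x) by 80 (y) by 14 mm; walls, floor 4 thick. Origin: centre of underside; +x: long axis, to its far end. A right-hand sample, sized as the loose ones, is screwed down with its origin at x = 60, y = 0 and its axes along the tray's (web to +x, cheek to -y). The free floor, x = -88 to 41, takes two brackets in a row, say with origins at x = -6 and -62, y = 0.
- cup_part_1: Bystander: hollow round turned part with a collar, 36 mm across, 43 tall, standing loose among the brackets. Origin: centre of its underside.
- cup_part_2: Bystander: hollow round turned part with a collar, 36 mm across, 43 tall, standing loose among the brackets. Origin: centre of its underside.
- cup_part_9: Bystander: hollow round turned part with a collar, 36 mm across, 43 tall, standing loose among the brackets. Origin: centre of its underside.
- guard_corner (a point): Upper far left corner of the grey hand guard (190 mm above the worktop) on the fixed machine to the right of the brackets; the guard stretches 80 mm nearer and 230 mm to the right of it. The machine's buttons reach 200 mm, the gate at its right end 450 mm: pass above.

How it is judged:
By the outcome, as a careful person would: the job done as asked, in the order asked, and still so for the second after the job is handed in, with the robot touching nothing.
It also fails if it takes over 69 s, if anything falls off the work surface, if the arm or the gripper's body presses on something with over 40 N, if the wrist force passes 120 N, or if a joint passes its speed limit or range.

## Working session

There is one attempt and no reset: what is moved stays moved. The work goes in short steps, Python scripts to look and compute and a tool call to move; the robot and the scene stay as the last step left them, time stands still between calls to the robot, and variables do not carry over. Pictures are saved under pics/ and viewed, and the job is handed in when it is done.

Besides the shell and the picture viewer there is one more tool, called after "Emit:" by a JSON object that holds its "name" and its "arguments", one argument or row to a line. carry_out: Moves the arm, as the interface text tells. Its arguments: {"type":"object","properties":{"increments":{"type":"string"},"force":{"type":"number"}},"required":["increments"]}

```bash
ls; mkdir -p pics
python3 - <<'E'
from cell import *
import cv2
o=get_obs()
print(o)
for n in ("scene","top"):
    p=read_camera(n)
    cv2.imwrite(f"pics/{n}0.png",p["img"])
    print(n,p["fx"],p["fy"],p["cx"],p["cy"],p["k1"],p["shot"]);print(p["world_from_camera"])
    for t in ["bracket_left_1","bracket_right_1","cup_part_1","tray_left","tray_right","bracket_left_1_cheek","bracket_right_1_cheek"]:
        for m in masks_of(t,p): print(t,round(m["confidence"],2),m["bbox"],m["pixels"].sum())
E
```

```text
pics
{'time_s': 0.0, 'qpos': array([73.28711949, 18.43927621, -4.01603334, 83.17583261,  1.29536449,
       78.54138441, -3.2605544 ]), 'joint_velocities': array([ 0.0619517 , -0.00265598,  0.01196508,  0.06276306, -0.00433242,
        0.05617702, -0.05906276]), 'effort': array([ 1.22344559e-04, -4.91285419e+01, -4.04483937e-01, -3.12528455e+01,
       -6.42550481e-02,  4.36899439e-02,  1.73968556e-04]), 'tool_pos': array([ 0.1955144 , -0.61944665,  0.29115086]), 'tool_rot': array([-1.79888775e+02,  6.04175240e-03,  1.75226512e+01]), 'force': array([-0.35019389, -1.25647601,  0.45526736]), 'wrist_torque': array([0.0519131 , 0.01907933, 0.00425029]), 'grip_width': 0.08699046948369382}
scene 480.7247564884484 480.7247564884484 255.02654573628413 183.63766338438094 -0.02947526177049076 1
[[-0.8911433  -0.28535779  0.35275281  0.1305743 ]
 [-0.45349766  0.58462983 -0.67271676  0.9477344 ]
 [-0.01426485 -0.75945961 -0.65039805  0.85897855]
 [ 0.          0.          0.          1.        ]]
bracket_left_1 0.73 [273.6, 233.9, 298.4, 261.3] 587
bracket_left_1 0.6 [276.2, 181.5, 294.3, 211.8
[... 611 characters left out ...]
-0.01582576  0.20322776]
 [ 0.01922965 -0.1266934  -0.99175552  0.96414755]
 [ 0.          0.          0.          1.        ]]
bracket_left_1 0.58 [283.8, 214.1, 306.9, 229.1] 331
bracket_left_1 0.53 [217.7, 234.0, 242.6, 251.9] 319
bracket_right_1 0.6 [255.2, 251.8, 282.2, 271.2] 307
cup_part_1 0.55 [314.1, 138.9, 327.7, 152.5] 163
cup_part_1 0.46 [182.5, 224.7, 194.3, 240.6] 172
cup_part_1 0.43 [296.3, 175.8, 313.0, 191.7] 150
tray_left 0.79 [230.6, 143.0, 280.6, 217.5] 2046
tray_right 0.72 [192.0, 139.0, 242.5, 210.1] 2043
tray_right 0.19 [181.2, 227.2, 195.1, 240.8] 180
bracket_left_1_cheek 0.62 [288.1, 211.4, 305.8, 225.3] 305
bracket_right_1_cheek 0.89 [256.6, 250.8, 281.4, 270.9] 347
```

Run:
```python
import cv2
a=cv2.imread("pics/scene0.png");cv2.imwrite("pics/scene0b.png",cv2.resize(a[130:290,150:350],None,fx=4,fy=3.7,interpolation=cv2.INTER_CUBIC))
a=cv2.imread("pics/top0.png");cv2.imwrite("pics/top0b.png",cv2.resize(a[125:285,170:345],None,fx=4,fy=3.7,interpolation=cv2.INTER_CUBIC))
```

```text
(no output)
```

View pics/scene0.png

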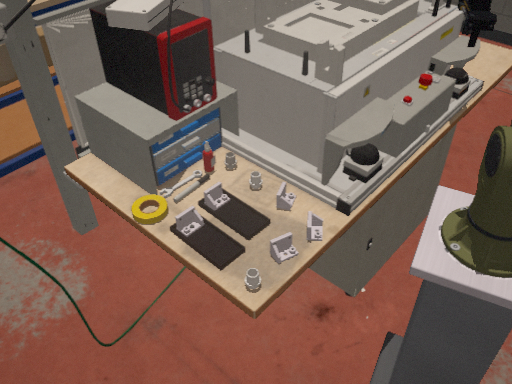

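View pics/top0.png

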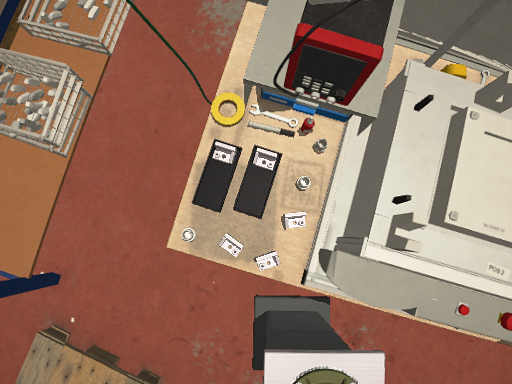

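```bash
sleep 1
```

```text
(no output)
```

View pics/scene0b.png

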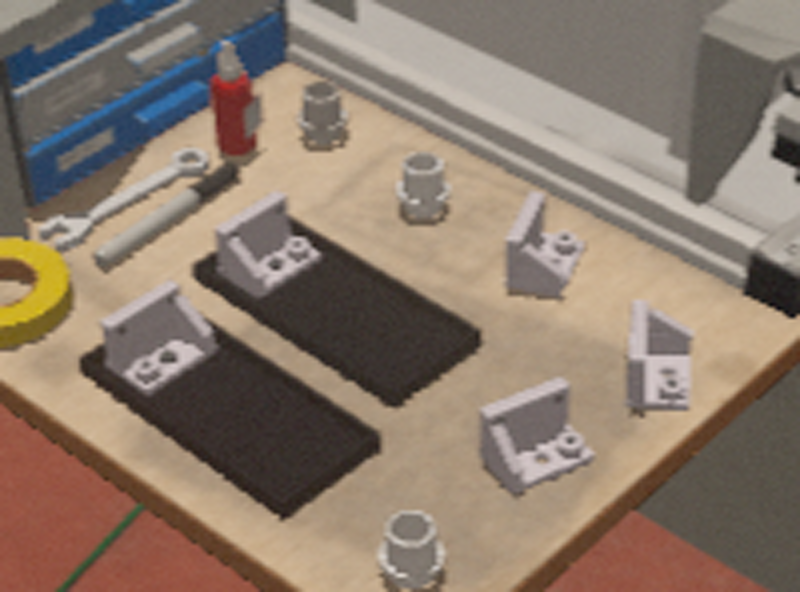

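View pics/top0b.png

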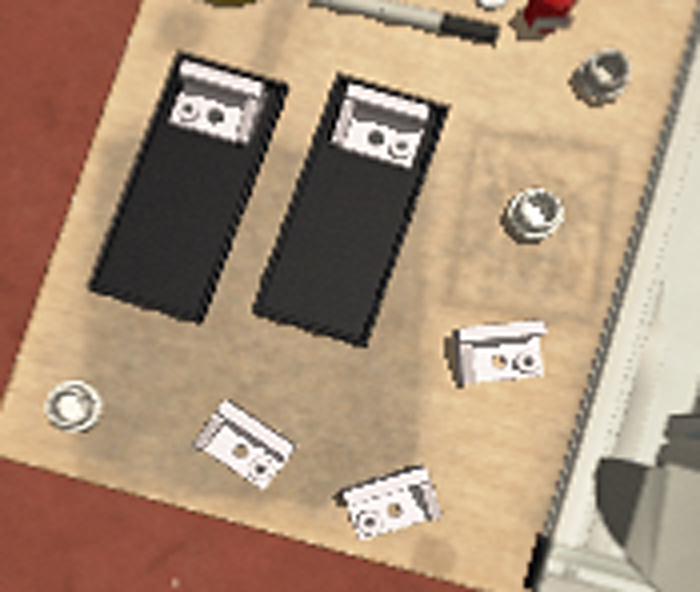

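```bash
cat > h.py <<'E'
import numpy as np, cv2
def undist(p,uv):
    uv=np.atleast_2d(np.array(uv,float)); d=np.c_[(uv[:,0]-p["cx"])/p["fx"],(uv[:,1]-p["cy"])/p["fy"]]
    s=d.copy()
    for _ in range(20):
        r2=(s**2).sum(1,keepdims=True); s=d/(1+p["k1"]*r2)
    return s
def back(p,uv,z):
    s=undist(p,uv); T=p["world_from_camera"]; D=np.c_[s,np.ones(len(s))]@T[:3,:3].T; o=T[:3,3]
    return o+D*((z-o[2])/D[:,2])[:,None]
def proj(p,X):
    T=p["world_from_camera"]; c=(np.atleast_2d(X)-T[:3,3])@T[:3,:3]
    s=c[:,:2]/c[:,2:]; s=s*(1+p["k1"]*(s**2).sum(1,keepdims=True))
    return s*p["fx"]+[p["cx"],p["cy"]]
def boxes(kind):
    sg=1 if kind=="left" else -1   # cheek y sign
    def bx(x0,x1,y0,y1,z0,z1): return np.array([[x,y,z] for x in(x0,x1) for y in(y0,y1) for z in(z0,z1)],float)
    L=[bx(-19,19,-28,28,0,6),bx(9,19,-28,28,0,44)]
    y0,y1=sorted((sg*20,sg*28))
    L.append(np.array([[x,y,z] for y in(y0,y1) for x,z in((-18.,0),(9,0),(9,40),(-18,24))]))
    a=np.linspace(0,2*np.pi,16,endpoint=False)
    L.append(np.array([[-8+8*np.cos(t),-sg*18+8*np.sin(t),z] for t in a for z in(6,14.5)]))
    return [l/1000 for l in L]
def place(V,x,y,yaw,z=0):
    c,s=np.cos(yaw),np.sin(yaw); return V@np.array([[c,s,0],[-s,c,0],[0,0,1]])+[x,y,z]
S=6
def sil(p,pieces,x,y,yaw,z,win):
    u0,v0,u1,v1=win; im=np.zeros(((v1-v0)*S,(u1-u0)*S),np.uint8)
    for V in pieces:
        q=proj(p,place(V,x,y,yaw,z)); q=((q+0.5-[u0,v0])*S)
        h=cv2.convexHull(q.astype(np.float32)); cv2.fillConvexPoly(im,np.round((h-0.5)*16).astype(np.int32),255,shift=4)
    return cv2.resize(im,(u1-u0,v1-v0),interpolation=cv2.INTER_AREA)/255.
E
python3 - <<'E'
from h import *
from cell import *
s=read_camera("scene");t=read_camera("top")
print("top table front edge",back(t,[[168,247],[303,283],[511,338],[250,2]],0))
print("guard corner cand",back(s,[[345,160],[330,140]],.19))
print("scene rail",back(s,[[345,205],[450,130],[511,60]],0))
print(back(t,[[225,235],[290,225],[268,262]],0))
for p in(s,t):
  for m in masks_of("guard_corner",p): print(p["shot"],m["bbox"],m["confidence"])
a=s["img"];cv2.imwrite("pics/sc1.png",cv2.resize(a[0:220,300:512],None,fx=3,fy=2.7,interpolation=cv2.INTER_CUBIC))
a=t["img"];cv2.imwrite("pics/tp1.png",cv2.resize(a[160:384,280:512],None,fx=3,fy=2.6,interpolation=cv2.INTER_CUBIC))
for p,us in((s,[(285,250),(288,200),(315,228),(330,180)]),(t,[(230,247),(225,235),(293,225),(268,260),(268,262),(270,230)])):
  for u in us: print(u,p["img"][u[1],u[0]])
E
```

```text
top table front edge [[ 0.41398424  0.42140814  0.        ]
 [ 0.32917865  0.06157319  0.        ]
 [ 0.18092179 -0.52223964  0.        ]
 [ 1.13410898  0.22452792  0.        ]]
guard corner cand [[0.34769752 0.09319271 0.19      ]
 [0.4051782  0.0345867  0.19      ]]
scene rail [[ 0.3470365   0.03270084  0.        ]
 [ 0.16278619 -0.44100464  0.        ]
 [ 0.03243111 -1.04503227  0.        ]]
[[0.45004773 0.27121129 0.        ]
 [0.48109174 0.09853776 0.        ]
 [0.3820181  0.15524451 0.        ]]
(285, 250) [192 192 204]
(288, 200) [138 140 150]
(315, 228) [195 195 208]
(330, 180) [160 168 173]
(230, 247) [115 147 170]
(225, 235) [233 236 244]
(293, 225) [243 245 250]
(268, 260) [246 247 253]
(268, 262) [124 162 190]
(270, 230) [128 162 187]
```

View pics/sc1.png

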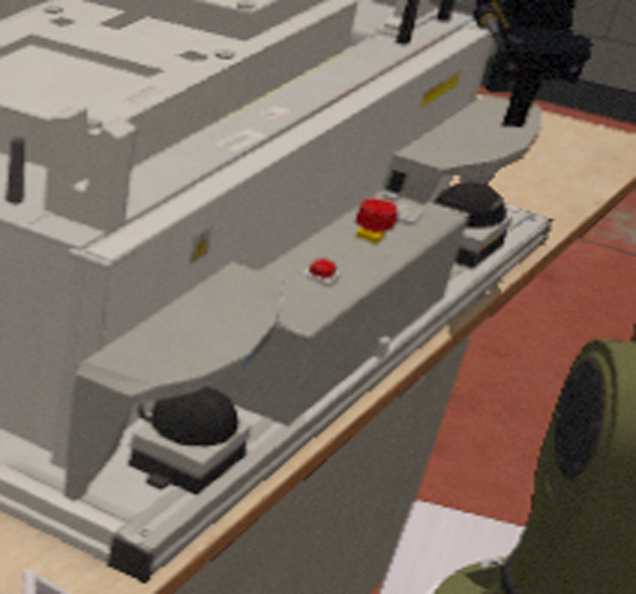

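View pics/tp1.png

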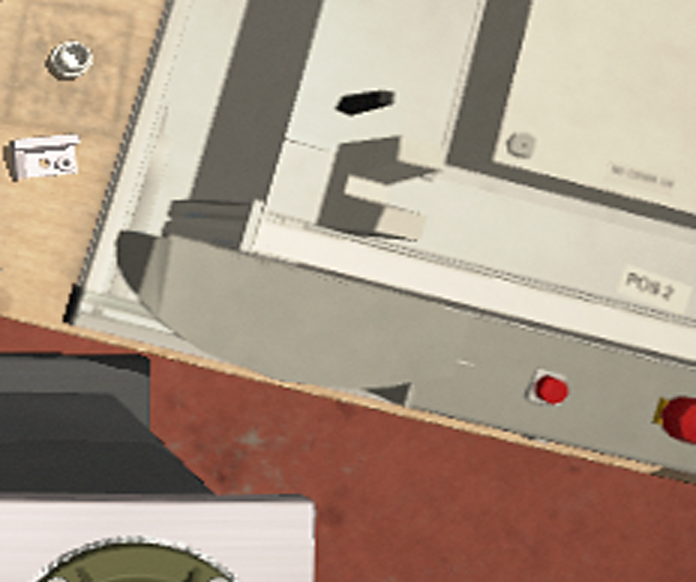

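```bash
cat > fit.py <<'E'
from h import *
from cell import *
from scipy.optimize import minimize
def alpha(p,win):
    u0,v0,u1,v1=win; a=p["img"][v0:v1,u0:u1].astype(float)
    r=a[...,0]/np.maximum(a[...,2],1); return np.clip((r-.72)/(.90-.72),0,1)
def fit(kind,ps,wins,x0,z=0):
    P=boxes(kind); A=[]
    for p,w in zip(ps,wins):
        al=alpha(p,w); m=(al>.5).astype(np.uint8); cs,_=cv2.findContours(m,cv2.RETR_EXTERNAL,cv2.CHAIN_APPROX_NONE)
        c=max(cs,key=cv2.contourArea); f=np.zeros_like(m); cv2.drawContours(f,[c],-1,1,-1)
        er=cv2.erode(f,np.ones((3,3))); near=cv2.dilate(f,np.ones((3,3)))
        A.append(np.where(er>0,1,al*near))
    def cost(q,sep=False):
        r=[np.abs(sil(p,P,q[0],q[1],q[2],z,w)-a).sum() for p,w,a in zip(ps,wins,A)]
        return r if sep else sum(r)
    best=None
    for dy in np.radians([-12,-6,0,6,12]):
        s0=np.array([x0[0],x0[1],x0[2]+dy])
        sim=np.vstack([s0]+[s0+d for d in ([.01,0,0],[0,.01,0],[0,0,.1])])
        r=minimize(cost,s0,method="Nelder-Mead",options=dict(initial_simplex=sim,xatol=1e-4,fatol=.02,maxiter=200))
        if best is None or r.fun<best.fun: best=r
    return best.x,cost(best.x,True),[a.sum() for a in A]
E
python3 - <<'E'
from fit import *
s=read_camera("scene");t=read_camera("top")
def W(b,m=5): return [int(b[0])-m,int(b[1])-m,int(b[2])+m+1,int(b[3])+m+1]
L=[("left",[276,181,294,212],[283,214,307,230],(.49,.095,0)),("left",[272,233,299,262],[217,233,243,252],(.44,.27,-.5)),("right",[303,211,323,241],[255,251,282,271],(.4,.16,.3))]
out={}
for k,ws,wt,x0 in L:
    for ps,wins in (([s,t],[W(ws),W(wt)]),([s],[W(ws)]),([t],[W(wt)])):
        x,c,a=fit(k,ps,wins,x0); print(k,np.round(x[:2],4),round(np.degrees(x[2]),1),np.round(c,1),np.round(a,0))
# triangulate machine
def tri(us,ut):
    from scipy.optimize import least_squares
    r=least_squares(lambda X:np.r_[(proj(s,X)-us).ravel(),(proj(t,X)-ut).ravel()],[.4,0,.2]); return np.round(r.x,3),round(r.cost,1)
print("body corner",tri([335,97],[361,256])); print("guard",tri([326,136],[319,237]))
# tray corners: dark region
for n in("tray_left","tray_right"):
  for p in(s,t):
    m=masks_of(n,p)[0]; print(n,m["confidence"],m["bbox"])
E
```

```text
left [0.493 0.088] 8.6 [37.6 25. ] [351. 325.]
left [0.491  0.0883] 8.9 [22.3] [351.]
left [0.4942 0.088 ] 7.5 [12.7] [325.]
left [0.4231 0.2535] -34.2 [36.6 29.8] [594. 324.]
left [0.4221 0.2537] -33.3 [25.1] [594.]
left [0.4248 0.254 ] -33.9 [8.7] [324.]
right [0.3853 0.1577] 19.5 [37.3 25.4] [415. 324.]
right [0.3837 0.1576] 21.4 [18.7] [415.]
right [0.3866 0.1578] 20.1 [11.1] [324.]
body corner (array([ 0.417, -0.007,  0.282]), np.float64(0.0))
guard (array([0.434, 0.052, 0.203]), np.float64(83.7))
tray_left 0.61 [198.5, 182.3, 270.4, 239.8]
tray_left 0.65 [232.0, 146.3, 280.4, 217.1]
tray_right 0.59 [169.7, 205.8, 246.2, 269.9]
tray_right 0.8 [190.4, 137.4, 240.5, 211.1]
```

```bash
cat > tray.py <<'E'
import fit as F
from fit import *
s=read_camera("scene");t=read_camera("top")
def alpha2(p,win):
    u0,v0,u1,v1=win; a=p["img"][v0:v1,u0:u1].astype(float)
    r=a[...,0]/np.maximum(a[...,2],1); g=np.clip((r-.72)/(.90-.72),0,1)*(a[...,2]>110)
    d=np.clip((110-a[...,2])/(110-60),0,1); return np.maximum(g,d)
F.alpha=alpha2
ob=F.boxes
def tb(kind):
    B=[np.array([[x,y,z] for x in(-.092,.092) for y in(-.04,.04) for z in(0,.014)])]
    return B+[b+[.06,0,.004] for b in ob(kind)]
F.boxes=tb
def W(b,m=5): return [int(b[0])-m,int(b[1])-m,int(b[2])+m+1,int(b[3])+m+1]
for k,ws,wt,x0 in (("left",[198,182,271,240],[231,143,281,218],(.57,.16,-.2)),("right",[169,205,247,269],[191,137,242,211],(.59,.28,-.2))):
    for ps,wins in (([s,t],[W(ws),W(wt)]),([s],[W(ws)]),([t],[W(wt)])):
        x,c,a=fit(k,ps,wins,x0); print(k,np.round(x[:2],4),round(np.degrees(x[2]),1),np.round(c,1),np.round(a,0))
        if len(ps)==2:
          for p,w in zip(ps,wins):
            im=cv2.resize(p["img"][w[1]:w[3],w[0]:w[2]],None,fx=6,fy=6,interpolation=cv2.INTER_CUBIC)
            m=(cv2.resize(sil(p,tb(k),*x,0,w),None,fx=6,fy=6)>.5).astype(np.uint8)
            cs,_=cv2.findContours(m,cv2.RETR_EXTERNAL,cv2.CHAIN_APPROX_NONE); cv2.drawContours(im,cs,-1,(0,255,0),1)
            cv2.imwrite(f"pics/tr_{k}_{p['shot']%2}.png",im)
E
python3 tray.py; ls pics; python3 -c "
import cv2,glob,numpy as np
L=[cv2.imread(f) for f in sorted(glob.glob('pics/tr_*'))]
c=np.zeros((600,2200,3),np.uint8);x=0
for l in L: h,w=l.shape[:2];c[:min(h,600),x:x+w]=l[:600];x+=w
cv2.imwrite('pics/trall.png',cv2.resize(c[:,:x],(800,600*800//x)))"
```

```text
left [0.5946 0.1894] -16.5 [119.   46.6] [1887. 2040.]
left [0.5933 0.1896] -16.8 [105.] [1887.]
left [0.5954 0.1893] -16.6 [42.8] [2040.]
right [0.6081 0.2986] -16.8 [94.4 65. ] [2232. 2031.]
right [0.607 0.299] -17.2 [77.7] [2232.]
right [0.6086 0.298 ] -16.8 [57.1] [2031.]
sc1.png
scene0.png
scene0b.png
top0.png
top0b.png
tp1.png
tr_left_0.png
tr_left_1.png
tr_right_0.png
tr_right_1.png
```

View pics/trall.png

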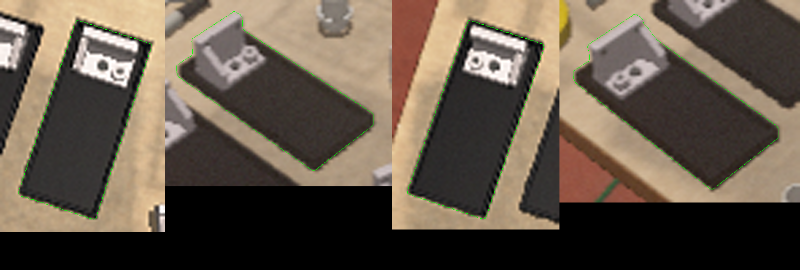

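```bash
cat > plan.py <<'E'
import numpy as np
from cell import *
from scipy.spatial.transform import Rotation as R
def plan(wps,maxs=.05,maxa=8,cyl=False):
    """wps: list of (x,y,z,yaw,opening[,step mm])"""
    o=get_obs(); p=np.array(o["tool_pos"]); A=R.from_euler("xyz",o["tool_rot"],degrees=True)
    rows=[]
    for w in wps:
        tgt=np.array(w[:3]); B=R.from_euler("xyz",[180,0,w[3]],degrees=True); ms=w[5] if len(w)>5 else maxs
        if cyl:
            r0,a0=np.hypot(*p[:2]),np.arctan2(p[1],p[0]); r1,a1=np.hypot(*tgt[:2]),np.arctan2(tgt[1],tgt[0])
            d=np.hypot(max(r0,r1)*(a1-a0),np.hypot(r1-r0,tgt[2]-p[2]))
        else: d=np.linalg.norm(tgt-p)
        rv=(A.inv()*B).as_rotvec(degrees=True); n=max(1,int(np.ceil(max(d/ms,np.linalg.norm(rv)/maxa))))
        p0,A0=p,A
        for i in range(1,n+1):
            f=i/n
            if cyl: r,a=r0+f*(r1-r0),a0+f*(a1-a0); q=np.array([r*np.cos(a),r*np.sin(a),p0[2]+f*(tgt[2]-p0[2])])
            else: q=p0+f*(tgt-p0)
            C=A0*R.from_rotvec(f*rv,degrees=True)
            sh=A.inv().apply(q-p); tr=(A.inv()*C).as_rotvec(degrees=True)
            sh=np.round(sh,3 if n>1 and i<n else 4); tr=np.round(tr,1)
            rows.append(" ".join(f"{v:g}" for v in [w[4],*(sh+0.),*(tr+0.)])); p=p+A.apply(sh); A=A*R.from_rotvec(tr,degrees=True)
    print(np.round(o["tool_pos"],4),np.round(o["tool_rot"],2),"rows",len(rows))
    for i in range(0,len(rows),20): print("; ".join(rows[i:i+20]))
def inframe(o,yaw,x,y=0):
    c,s=np.cos(np.radians(yaw)),np.sin(np.radians(yaw)); return (o[0]+c*x-s*y,o[1]+s*x+c*y)
E
python3 - <<'E'
from plan import *
from h import back
g=inframe((.493,.088),8.3,.014); print(g, inframe((.4235,.2537),-33.9,.014),inframe((.3855,.1577),20.2,.014))
t=read_camera("top"); print(back(t,[[304,183],[320,146],[188,234]],.03))
plan([(.196,-.62,.42,17.5,.6),(*g,.42,98.3,.6)],cyl=True)
E
```

```text
(np.float64(0.5068533610469655), np.float64(0.09002098681401362)) (np.float64(0.4351201719913351), np.float64(0.2458915684742843)) (np.float64(0.3986389023186338), np.float64(0.16253417478597948))
[[0.5912238  0.06642989 0.03      ]
 [0.69260451 0.02413285 0.03      ]
 [0.44990087 0.36457264 0.03      ]]
[ 0.1957 -0.6199  0.2923] [180.     0.    17.52] rows 22
0.6 0 0 -0.043 0 0 0; 0.6 0 0 -0.042 0 0 0; 0.6 0.0003 0.0002 -0.0427 0 0 0; 0.6 0.049 -0.009 0 0 0 -4.3; 0.6 0.048 -0.009 0 0 0 -4.2; 0.6 0.047 -0.009 0 0 0 -4.3; 0.6 0.048 -0.009 0 0 0 -4.2; 0.6 0.046 -0.009 0 0 0 -4.3; 0.6 0.046 -0.01 0 0 0 -4.2; 0.6 0.045 -0.009 0 0 0 -4.3; 0.6 0.045 -0.009 0 0 0 -4.2; 0.6 0.044 -0.01 0 0 0 -4.3; 0.6 0.044 -0.009 0 0 0 -4.2; 0.6 0.043 -0.01 0 0 0 -4.3; 0.6 0.043 -0.009 0 0 0 -4.2; 0.6 0.042 -0.01 0 0 0 -4.3; 0.6 0.041 -0.009 0 0 0 -4.2; 0.6 0.041 -0.01 0 0 0 -4.3; 0.6 0.041 -0.009 0 0 0 -4.2; 0.6 0.04 -0.01 0 0 0 -4.3
0.6 0.039 -0.01 0 0 0 -4.2; 0.6 0.0386 -0.0097 -0.0001 0 0 -4.3
```

Emit:
{"name": "carry_out", "arguments": {
  "increments": "0.6 0 0 -0.043 0 0 0; 0.6 0 0 -0.043 0 0 0; 0.6 0 0 -0.043 0 0 0; 0.6 0 0 0 0 0 0",
  "force": 30
}}

```text
time_s: 1.95
tool_pos: [0.1956, -0.6195, 0.4241]
tool_rot: [-179.9, 0.0, 17.5]
force: [0.4, -0.5, -0.2]
grip_width: 0.0565
```

Emit:
{"name": "carry_out", "arguments": {
  "increments": "0.6 0.049 -0.009 0 0 0 -4.3; 0.6 0.048 -0.009 0 0 0 -4.2; 0.6 0.047 -0.009 0 0 0 -4.3; 0.6 0.048 -0.009 0 0 0 -4.2; 0.6 0.046 -0.009 0 0 0 -4.3; 0.6 0.046 -0.01 0 0 0 -4.2; 0.6 0.045 -0.009 0 0 0 -4.3; 0.6 0.045 -0.009 0 0 0 -4.2; 0.6 0.044 -0.01 0 0 0 -4.3; 0.6 0.044 -0.009 0 0 0 -4.2; 0.6 0.043 -0.01 0 0 0 -4.3; 0.6 0.043 -0.009 0 0 0 -4.2; 0.6 0.042 -0.01 0 0 0 -4.3; 0.6 0.041 -0.009 0 0 0 -4.2; 0.6 0.041 -0.01 0 0 0 -4.3; 0.6 0.041 -0.009 0 0 0 -4.2; 0.6 0.04 -0.01 0 0 0 -4.3; 0.6 0.039 -0.01 0 0 0 -4.2; 0.6 0.039 -0.01 0 0 0 -4.3; 0.6 0 0 0 0 0 0"
}}

```text
time_s: 4.45
tool_pos: [0.4938, 0.1198, 0.4105]
tool_rot: [-179.0, -0.9, 101.3]
force: [0.8, -0.1, -0.2]
grip_width: 0.0518
```

Run:
```python
from plan import *
print(get_obs()["qpos"])
plan([(.507,.090,.16,98.3,.6),(.507,.090,.13,98.3,.6)])
```

```text
[ 26.73799652   1.61749564 -43.33898231  89.66364745   0.14653617
  90.02671156  -5.24238649]
[0.4938 0.1198 0.4105] [-179.05   -0.88  101.35] rows 7
0.6 -0.006 0.002 0.042 -0.2 -0.1 0.5; 0.6 -0.006 0.002 0.041 -0.1 -0.2 0.5; 0.6 -0.005 0.001 0.042 -0.2 -0.1 0.5; 0.6 -0.006 0.002 0.042 -0.1 -0.2 0.5; 0.6 -0.006 0.002 0.041 -0.2 -0.1 0.5; 0.6 -0.0049 0.0013 0.0421 -0.2 -0.2 0.6; 0.6 0 -0.0001 0.03 0 0 0
```

Emit:
{"name": "carry_out", "arguments": {
  "increments": "0.6 -0.006 0.002 0.042 -0.2 -0.1 0.5; 0.6 -0.006 0.002 0.041 -0.1 -0.2 0.5; 0.6 -0.005 0.001 0.042 -0.2 -0.1 0.5; 0.6 -0.006 0.002 0.042 -0.1 -0.2 0.5; 0.6 -0.006 0.002 0.041 -0.2 -0.1 0.5; 0.6 -0.005 0.001 0.042 -0.2 -0.2 0.6; 0.6 0 0 0.02 0 0 0; 0.6 0 0 0 0 0 0"
}}

```text
time_s: 5.45
tool_pos: [0.5081, 0.0861, 0.1332]
tool_rot: [179.7, 0.4, 98.2]
force: [0.6, -0.0, 0.5]
grip_width: 0.0522
```

Run:
```python
from plan import *
import cv2
print(get_obs()["qpos"])
plan([(.507,.090,.086,98.3,.6,.02)])
s=read_camera("scene");t=read_camera("top")
a=np.hstack([cv2.resize(s["img"][130:270,200:350],(400,400),interpolation=3),cv2.resize(t["img"][130:290,180:340],(400,400),interpolation=3)])
cv2.imwrite("pics/g1.png",a)
```

```text
[ 24.61121992  14.09892518 -41.21053464 111.42957547  11.40242025
  58.16377274 -13.6040636 ]
[0.5081 0.0861 0.1332] [179.73   0.4   98.16] rows 3
0.6 0.001 0 0.016 0.1 0.1 0; 0.6 0.002 0 0.015 0.1 0.2 -0.1; 0.6 0.0013 -0.0007 0.0162 0.1 0.1 0
```

View pics/g1.png

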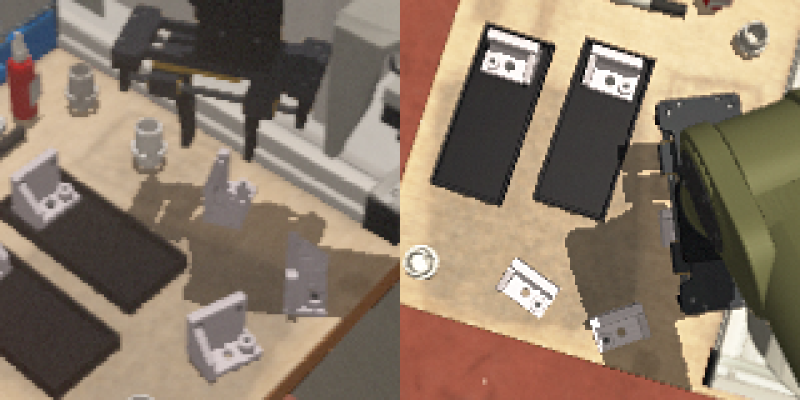

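Run:
```python
from cell import *
import cv2,numpy as np
s=read_camera("scene");t=read_camera("top")
cv2.imwrite("pics/g2.png",np.hstack([s["img"][0:300,112:],t["img"][84:384,112:]]))
```

```text
(no output)
```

View pics/g2.png

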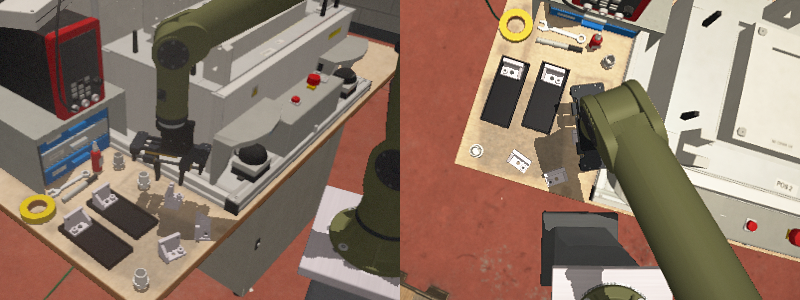

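Emit:
{"name": "carry_out", "arguments": {
  "increments": "0.6 0.002 0 0.016 0.1 0.1 0; 0.6 0.002 0 0.015 0.1 0.2 0; 0.6 0.001 -0.001 0.015 0.1 0.1 0; 0.6 0 0 0 0 0 0"
}}

```text
time_s: 6.15
tool_pos: [0.5095, 0.0918, 0.088]
tool_rot: [179.6, 0.1, 98.2]
force: [0.1, -0.0, -0.6]
grip_width: 0.052
```

Emit:
{"name": "carry_out", "arguments": {
  "increments": "0.6 -0.001 -0.002 0.001 0 0 0; 0 0 0 0 0 0 0; 0 0 0 0 0 0 0; 0 0 0 0 0 0 0; 0 0 0 0 0 0 0; 0 0 0 0 0 0 0",
  "force": 30
}}

```text
time_s: 6.9
tool_pos: [0.5084, 0.0906, 0.088]
tool_rot: [179.5, 0.1, 98.2]
force: [-2.0, -0.9, 0.0]
grip_width: 0.0101
```

Run:
```python
from plan import *
g=inframe((.5945,.1893),-16.6,.009); print(g)
plan([(.507,.09,.17,98.3,0),(*g,.17,73.4,0),(*g,.12,73.4,0)],maxs=.035,maxa=6)
```

```text
(np.float64(0.6031249031701862), np.float64(0.18672880469335523))
[0.5084 0.0906 0.088 ] [1.7947e+02 7.0000e-02 9.8170e+01] rows 10
0 0 0 -0.027 0.2 0 0; 0 0 -0.001 -0.028 0.2 0 -0.1; 0 -0.0005 0 -0.027 0.1 0.1 0; 0 0.016 0.022 0 0 0 5; 0 0.019 0.02 0 0 0 4.9; 0 0.019 0.019 0 0 0 5; 0 0.022 0.017 0 0 0 5; 0 0.0227 0.0145 0.0001 0 0 5; 0 0 0 0.025 0 0 0; 0 0 0 0.025 0 0 0
```

Emit:
{"name": "carry_out", "arguments": {
  "increments": "0 0 0 -0.027 0.2 0 0; 0 0 -0.001 -0.028 0.2 0 0; 0 0 0 -0.027 0.1 0.1 0; 0 0.016 0.022 0 0 0 5; 0 0.019 0.02 0 0 0 4.9; 0 0.019 0.019 0 0 0 5; 0 0.022 0.017 0 0 0 5; 0 0.023 0.015 0 0 0 5; 0 0 0 0.02 0 0 0; 0 0 0 0.02 0 0 0; 0 0 0 0 0 0 0"
}}

```text
time_s: 8.28
tool_pos: [0.6038, 0.1859, 0.1258]
tool_rot: [-179.6, 0.3, 72.3]
force: [-0.1, -0.3, -1.0]
grip_width: 0.01
```

Run:
```python
from plan import *
plan([(.6031,.1867,.1,73.4,0,.015),(.6031,.1867,.0935,73.4,0,.015)])
print(get_obs()["qpos"])
```

```text
[0.6038 0.1859 0.1258] [-179.63    0.33   72.34] rows 3
0 0 0 0.013 -0.2 0.2 -0.5; 0 0.0007 -0.0008 0.0129 -0.2 0.1 -0.6; 0 0 0 0.0065 0 0 0
[  8.95400265  28.36074487 -36.39776935  94.80814403  18.36432854
  63.43938335 -50.26454899]
```

Emit:
{"name": "carry_out", "arguments": {
  "increments": "0 0 0 0.013 -0.2 0.2 -0.5; 0 0.001 -0.001 0.012 -0.2 0.1 -0.6; 0 0 0 0.005 0 0 0; 0 0 0 0 0 0 0; 0 0 0 0 0 0 0"
}}

```text
time_s: 8.9
tool_pos: [0.603, 0.1856, 0.0945]
tool_rot: [179.9, 0.0, 73.4]
force: [0.7, -0.1, -1.2]
grip_width: 0.0097
```

Run:
```python
from plan import *
plan([(.6031,.1867,.0930,73.4,0,.015)])
```

```text
[0.603  0.1856 0.0945] [1.7989e+02 3.0000e-02 7.3450e+01] rows 1
0 0.0011 -0.0002 0.0015 0.1 0 0
```

Emit:
{"name": "carry_out", "arguments": {
  "increments": "0 0.001 0 0.0015 0.1 0 0; 0 0 0 0.001 0 0 0; 0 0 0 0 0 0 0"
}}

```text
time_s: 9.28
tool_pos: [0.6039, 0.1869, 0.0928]
tool_rot: [179.9, -0.0, 73.5]
force: [0.3, -0.2, -0.5]
grip_width: 0.0098
```

Emit:
{"name": "carry_out", "arguments": {
  "increments": "0 0 0 0.001 0 0 0; 0.25 0 0 0 0 0 0; 0.25 0 0 0 0 0 0; 0.25 0 0 0 0 0 0; 0.25 0 0 -0.02 0 0 0; 0.25 0 0 -0.03 0 0 0; 0.25 0 0 -0.03 0 0 0; 0.25 0 0 0 0 0 0"
}}

```text
time_s: 10.28
tool_pos: [0.6048, 0.1879, 0.1791]
tool_rot: [179.7, -0.2, 73.5]
force: [-0.3, -0.4, -0.4]
grip_width: 0.0217
```

Run:
```python
from plan import *
plan([(.4351,.2459,.17,56.1,.6),(.4351,.2459,.12,56.1,.6)],maxs=.04,maxa=6)
```

```text
[0.6048 0.1879 0.1791] [ 1.797e+02 -1.700e-01  7.348e+01] rows 7
0.6 0.001 -0.036 0.002 0.1 0 3.5; 0.6 0 -0.036 0.001 0 -0.1 3.5; 0.6 -0.003 -0.036 0.002 0.1 0 3.4; 0.6 -0.005 -0.035 0.002 0 -0.1 3.5; 0.6 -0.0073 -0.0352 0.0016 0.1 0 3.5; 0.6 0 0 0.025 0 0 0; 0.6 0 0.0001 0.025 0 0 0
```

Emit:
{"name": "carry_out", "arguments": {
  "increments": "0.6 0.001 -0.036 0.002 0.1 0 3.5; 0.6 0 -0.036 0.001 0 -0.1 3.5; 0.6 -0.003 -0.036 0.002 0.1 0 3.4; 0.6 -0.005 -0.035 0.002 0 -0.1 3.5; 0.6 -0.007 -0.035 0.002 0.1 0 3.5; 0.6 0 0 0.02 0 0 0; 0.6 0 0 0.02 0 0 0; 0.6 0 0 0 0 0 0"
}}

```text
time_s: 11.28
tool_pos: [0.4289, 0.2478, 0.1283]
tool_rot: [179.9, 0.0, 55.5]
force: [0.6, -0.2, -0.4]
grip_width: 0.0519
```

Run:
```python
from plan import *
print(get_obs()["qpos"])
plan([(.4351,.2459,.0865,56.1,.6,.02)])
```

```text
[  5.21020254  12.04704405 -41.43589703 114.11206119   9.56340324
  57.17718902 -75.29336067]
[0.4289 0.2478 0.1283] [1.7992e+02 4.0000e-02 5.5520e+01] rows 3
0.6 0.001 0.002 0.014 0 0 -0.2; 0.6 0 0.002 0.014 0.1 0 -0.2; 0.6 0.0009 0.0022 0.0138 0 0 -0.2
```

Emit:
{"name": "carry_out", "arguments": {
  "increments": "0.6 0.001 0.002 0.014 0 0 -0.2; 0.6 0 0.002 0.014 0.1 0 -0.2; 0.6 0.001 0.002 0.014 0 0 -0.2; 0.6 0 0 0 0 0 0"
}}

```text
time_s: 11.78
tool_pos: [0.4365, 0.2457, 0.0843]
tool_rot: [180.0, -0.0, 56.1]
force: [-0.8, 0.5, 0.4]
grip_width: 0.0523
```

Run:
```python
from plan import *
import cv2
plan([(.4351,.2459,.0865,56.1,.6,.02)])
s=read_camera("scene");t=read_camera("top")
a=np.hstack([cv2.resize(s["img"][130:290,180:340],(400,400),interpolation=3),cv2.resize(t["img"][130:290,180:340],(400,400),interpolation=3)])
cv2.imwrite("pics/g3.png",a)
```

```text
[0.4365 0.2457 0.0843] [ 1.800e+02 -1.000e-02  5.608e+01] rows 1
0.6 -0.0006 -0.0013 -0.0022 0 0 0
```

View pics/g3.png

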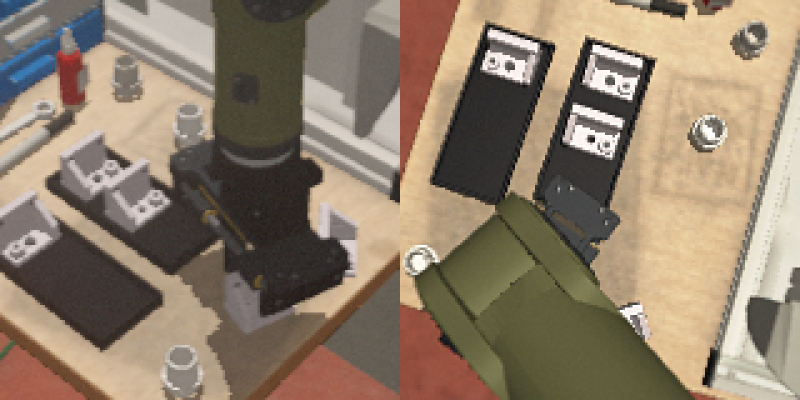

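Emit:
{"name": "carry_out", "arguments": {
  "increments": "0.6 0 -0.001 -0.003 0 0 0; 0 0 0 0 0 0 0; 0 0 0 0 0 0 0; 0 0 0 0 0 0 0; 0 0 0 0 0 0 0; 0 0 0 0 0 0 0"
}}

```text
time_s: 12.62
tool_pos: [0.437, 0.2475, 0.0903]
tool_rot: [179.8, -0.2, 56.1]
force: [0.8, -0.6, 0.9]
grip_width: 0.0104
```

Run:
```python
from plan import *
g=inframe((.5945,.1893),-16.6,-.049); print(g)
plan([(.4351,.2459,.17,56.1,0),(*g,.17,73.4,0),(*g,.13,73.4,0)],maxs=.035,maxa=6)
```

```text
(np.float64(0.5475421938512085), np.float64(0.2032987300028437))
[0.437  0.2475 0.0903] [179.8   -0.25  56.11] rows 9
0 -0.001 0 -0.027 0.1 -0.1 0; 0 0 0 -0.026 0 -0.1 0; 0 -0.0012 -0.0005 -0.0267 0.1 0 0; 0 0.007 0.029 0 0 0 -4.3; 0 0.004 0.03 0 0 0 -4.3; 0 0.003 0.03 0 0 0 -4.4; 0 -0.0001 0.03 0 0 0 -4.3; 0 0 0 0.02 0 0 0; 0 0 0 0.02 0 0 0
```

Emit:
{"name": "carry_out", "arguments": {
  "increments": "0 -0.001 0 -0.027 0.1 -0.1 0; 0 0 0 -0.026 0 -0.1 0; 0 -0.001 0 -0.027 0.1 0 0; 0 0.007 0.029 0 0 0 -4.3; 0 0.004 0.03 0 0 0 -4.3; 0 0.003 0.03 0 0 0 -4.4; 0 0 0.03 0 0 0 -4.3; 0 0 0 0.02 0 0 0; 0 0 0 0.02 0 0 0; 0 0 0 0 0 0 0"
}}

```text
time_s: 13.88
tool_pos: [0.5479, 0.2019, 0.1274]
tool_rot: [-179.7, 0.2, 74.1]
force: [-0.4, -0.3, -0.3]
grip_width: 0.0097
```

Run:
```python
from plan import *
plan([(.5475,.2033,.097,73.4,0,.015)])
```

```text
[0.5479 0.2019 0.1274] [-179.71    0.21   74.07] rows 3
0 0 0 0.01 -0.1 0.1 0.2; 0 0.001 0 0.01 -0.1 0 0.2; 0 0.0003 -0.0006 0.0104 -0.1 0.1 0.3
```

Emit:
{"name": "carry_out", "arguments": {
  "increments": "0 0 0 0.01 -0.1 0.1 0.2; 0 0.001 0 0.01 -0.1 0 0.2; 0 0 -0.001 0.01 -0.1 0.1 0.3; 0 0 0 0 0 0 0; 0 0 0 0 0 0 0"
}}

```text
time_s: 14.5
tool_pos: [0.546, 0.2047, 0.0961]
tool_rot: [179.9, -0.0, 73.4]
force: [0.6, 0.1, 0.1]
grip_width: 0.01
```

Run:
```python
from plan import *
plan([(.5475,.2033,.094,73.4,0,.015)])
```

```text
[0.546  0.2047 0.0961] [ 1.7993e+02 -3.0000e-02  7.3450e+01] rows 1
0 -0.0009 0.0018 0.0021 0.1 0 0
```

Emit:
{"name": "carry_out", "arguments": {
  "increments": "0 -0.001 0.002 0.001 0.1 0 0; 0 0 0 0.001 0 0 0; 0 0 0 0 0 0 0"
}}

```text
time_s: 14.88
tool_pos: [0.5485, 0.203, 0.0948]
tool_rot: [180.0, -0.1, 73.4]
force: [-0.8, -0.0, -1.5]
grip_width: 0.0101
```

Run:
```python
from plan import *
plan([(.5475,.2033,.0938,73.4,0,.015)])
```

```text
[0.5485 0.203  0.0948] [ 1.7995e+02 -7.0000e-02  7.3420e+01] rows 1
0 0 -0.001 0.001 0 -0.1 0
```

Emit:
{"name": "carry_out", "arguments": {
  "increments": "0 0 -0.001 0.0015 0 0 0; 0.25 0 0 0 0 0 0; 0.25 0 0 0 0 0 0; 0.25 0 0 0 0 0 0; 0.25 0 0 -0.02 0 0 0; 0.25 0 0 -0.03 0 0 0; 0.25 0 0 -0.03 0 0 0; 0.25 0 0 0 0 0 0"
}}

```text
time_s: 15.88
tool_pos: [0.5484, 0.2043, 0.1807]
tool_rot: [179.7, -0.2, 73.5]
force: [-1.2, -0.5, -1.0]
grip_width: 0.0216
```

Run:
```python
from plan import *
plan([(.3986,.1625,.17,110.2,.6),(.3986,.1625,.13,110.2,.6)],maxs=.04,maxa=6)
```

```text
[0.5484 0.2043 0.1807] [179.74  -0.2   73.47] rows 8
0.6 -0.012 -0.019 0.001 0 0 -5.2; 0.6 -0.01 -0.02 0.002 0.1 0 -5.3; 0.6 -0.008 -0.02 0.001 0 0 -5.2; 0.6 -0.006 -0.022 0.002 0.1 -0.1 -5.3; 0.6 -0.005 -0.021 0.001 0 0 -5.2; 0.6 -0.002 -0.023 0.002 0.1 0 -5.3; 0.6 -0.0003 -0.0218 0.0012 0 0 -5.2; 0.6 0 0 0.04 0 0 0
```

Emit:
{"name": "carry_out", "arguments": {
  "increments": "0.6 -0.012 -0.019 0.001 0 0 -5.2; 0.6 -0.01 -0.02 0.002 0.1 0 -5.3; 0.6 -0.008 -0.02 0.001 0 0 -5.2; 0.6 -0.006 -0.022 0.002 0.1 0 -5.3; 0.6 -0.005 -0.021 0.001 0 0 -5.2; 0.6 -0.002 -0.023 0.002 0.1 0 -5.3; 0.6 0 -0.022 0.001 0 0 -5.2; 0.6 0 0 0.03 0 0 0; 0.6 0 0 0 0 0 0"
}}

```text
time_s: 17.0
tool_pos: [0.3918, 0.1595, 0.1392]
tool_rot: [-179.9, 0.1, 111.5]
force: [-0.5, 0.5, 0.2]
grip_width: 0.0525
```

Run:
```python
from plan import *
from fit import *
print(get_obs()["qpos"])
plan([(.3986,.1625,.0865,110.2,.6,.02)])
s=read_camera("scene");t=read_camera("top")
a=np.hstack([cv2.resize(s["img"][130:290,180:340],(400,400),interpolation=3),cv2.resize(t["img"][130:290,180:340],(400,400),interpolation=3)])
cv2.imwrite("pics/g4.png",a)
```

```text
[ 22.62711191   0.66510346 -47.93398583 122.48936519   0.64510271
  57.13192725  -4.19432071]
[0.3918 0.1595 0.1392] [-1.7994e+02  5.0000e-02  1.1146e+02] rows 3
0.6 0 0.003 0.018 0 0 0.4; 0.6 0 0.002 0.017 0 0 0.4; 0.6 0.0004 0.0025 0.0177 -0.1 0.1 0.5
```

View pics/g4.png

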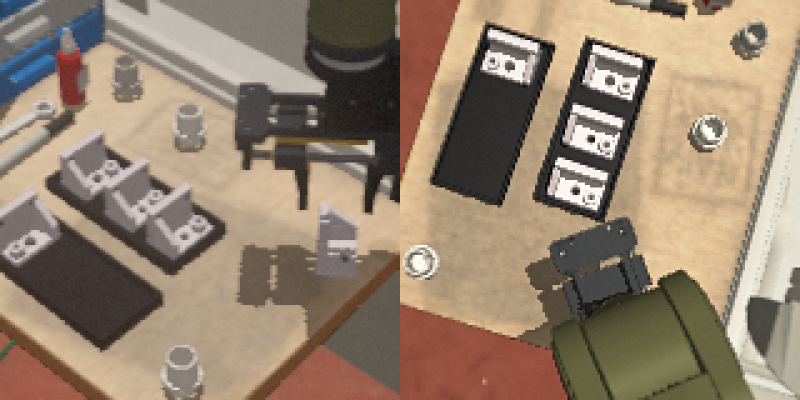

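Both left brackets stand in line in the left tray, facing like the sample; the right bracket is untouched below the gripper. Descending on it.

Emit:
{"name": "carry_out", "arguments": {
  "increments": "0.6 0 0.003 0.018 0 0 0.4; 0.6 0 0.002 0.017 0 0 0.4; 0.6 0 0.002 0.016 -0.1 0.1 0.5; 0.6 0 0 0 0 0 0"
}}

```text
time_s: 17.6
tool_pos: [0.405, 0.1647, 0.0935]
tool_rot: [179.3, -0.0, 110.1]
force: [-0.2, -0.0, -0.1]
grip_width: 0.0522
```

Run:
```python
from plan import *
plan([(.3986,.1625,.0875,110.2,.6,.02)])
```

```text
[0.405  0.1647 0.0935] [ 1.7930e+02 -5.0000e-02  1.1007e+02] rows 1
0.6 0.0001 -0.0068 0.0059 0.7 0 -0.1
```

Emit:
{"name": "carry_out", "arguments": {
  "increments": "0.6 0 -0.005 0.004 0.4 0 0; 0.6 0 -0.002 0.002 0.2 0 0; 0.6 0 0 0 0 0 0"
}}

```text
time_s: 17.98
tool_pos: [0.3995, 0.1627, 0.0892]
tool_rot: [179.8, -0.0, 110.1]
force: [-0.3, -0.1, 0.2]
grip_width: 0.0521
```

Emit:
{"name": "carry_out", "arguments": {
  "increments": "0.6 0 0 0.001 0 0 0; 0 0 0 0 0 0 0; 0 0 0 0 0 0 0; 0 0 0 0 0 0 0; 0 0 0 0 0 0 0; 0 0 0 0 0 0 0"
}}

```text
time_s: 18.73
tool_pos: [0.3999, 0.1627, 0.0887]
tool_rot: [179.7, 0.0, 110.1]
force: [-0.7, -0.9, 2.0]
grip_width: 0.0101
```

Run:
```python
from plan import *
g=inframe((.608,.2985),-16.8,.008); print(g)
o=get_obs()["tool_pos"]
plan([(o[0],o[1],.18,110.1,0),(*g,.18,73.2,0),(*g,.13,73.2,0)],maxs=.035,maxa=6)
```

```text
(np.float64(0.6156585559802565), np.float64(0.2961877456244442))
[0.3999 0.1627 0.0887] [1.7970e+02 2.0000e-02 1.1007e+02] rows 13
0 0 0 -0.03 0.1 0 0; 0 0 0 -0.031 0.1 0 0; 0 0 0.0003 -0.0303 0.1 0 0; 0 0.006 0.031 0 0 0 4.6; 0 0.009 0.03 0 0 0 4.6; 0 0.012 0.03 0 0 0 4.6; 0 0.013 0.029 0 0 0 4.6; 0 0.016 0.027 0 0 0 4.6; 0 0.018 0.026 0 0 0 4.7; 0 0.02 0.025 0 0 0 4.6; 0 0.0223 0.0226 0 0 0 4.6; 0 0 0 0.025 0 0 0; 0 0 0 0.025 0 0 0
```

Emit:
{"name": "carry_out", "arguments": {
  "increments": "0 0 0 -0.03 0.1 0 0; 0 0 0 -0.031 0.1 0 0; 0 0 0 -0.03 0.1 0 0; 0 0.006 0.031 0 0 0 4.6; 0 0.009 0.03 0 0 0 4.6; 0 0.012 0.03 0 0 0 4.6; 0 0.013 0.029 0 0 0 4.6; 0 0.016 0.027 0 0 0 4.6; 0 0.018 0.026 0 0 0 4.7; 0 0.02 0.025 0 0 0 4.6; 0 0.022 0.023 0 0 0 4.6; 0 0 0 0 0 0 0; 0 0 0 0.025 0 0 0; 0 0 0 0.02 0 0 0; 0 0 0 0 0 0 0"
}}

```text
time_s: 20.6
tool_pos: [0.6193, 0.2916, 0.1266]
tool_rot: [-179.5, 0.8, 71.8]
force: [-0.2, 0.2, -0.8]
grip_width: 0.0098
```

Run:
```python
from plan import *
plan([(.6157,.2962,.096,73.2,0,.015)])
```

```text
[0.6193 0.2916 0.1266] [-179.52    0.76   71.78] rows 3
0 0.001 -0.002 0.01 -0.2 0.3 -0.5; 0 0.001 -0.001 0.01 -0.1 0.2 -0.4; 0 0.0015 -0.0016 0.0106 -0.2 0.3 -0.5
```

Emit:
{"name": "carry_out", "arguments": {
  "increments": "0 0.001 -0.002 0.01 -0.2 0.3 -0.5; 0 0.001 -0.001 0.01 -0.1 0.2 -0.4; 0 0.001 -0.002 0.01 -0.2 0.3 -0.5; 0 0 0 0 0 0 0; 0 0 0 0 0 0 0"
}}

```text
time_s: 21.22
tool_pos: [0.6153, 0.2963, 0.0966]
tool_rot: [179.8, -0.2, 73.3]
force: [0.0, 0.0, -1.1]
grip_width: 0.0096
```

Run:
```python
from plan import *
plan([(.6157,.2962,.093,73.2,0,.015)])
```

```text
[0.6153 0.2963 0.0966] [179.84  -0.19  73.29] rows 1
0 0 0.0004 0.0036 0.2 -0.2 0.1
```

Emit:
{"name": "carry_out", "arguments": {
  "increments": "0 0 0 0.002 0.1 -0.1 0; 0 0 0 0.001 0 0 0; 0 0 0 0 0 0 0"
}}

```text
time_s: 21.6
tool_pos: [0.6159, 0.2965, 0.0943]
tool_rot: [179.9, -0.1, 73.3]
force: [-0.7, -0.2, -1.5]
grip_width: 0.0095
```

Emit:
{"name": "carry_out", "arguments": {
  "increments": "0 0 0 0.002 0 0 0; 0.25 0 0 0 0 0 0; 0.25 0 0 0 0 0 0; 0.25 0 0 0 0 0 0; 0.25 0 0 -0.02 0 0 0; 0.25 0 0 -0.03 0 0 0; 0.25 0 0 -0.03 0 0 0; 0.25 0 0 -0.03 0 0 0; 0.25 0 -0.05 -0.03 0 0 0; 0.25 0 -0.05 -0.03 0 0 0; 0.25 0 -0.05 -0.02 0 0 0; 0.25 0 -0.04 -0.02 0 0 0; 0.25 0 0 0 0 0 0"
}}

```text
time_s: 23.22
tool_pos: [0.4281, 0.3557, 0.3214]
tool_rot: [179.2, -0.7, 73.4]
force: [1.0, -0.7, 0.6]
grip_width: 0.0218
```

Run:
```python
from fit import *
s=read_camera("scene");t=read_camera("top")
a=np.hstack([cv2.resize(s["img"][130:290,150:310],(400,400),interpolation=3),cv2.resize(t["img"][130:290,180:340],(400,400),interpolation=3)])
cv2.imwrite("pics/g5.png",a)
```

```text
(no output)
```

View pics/g5.png

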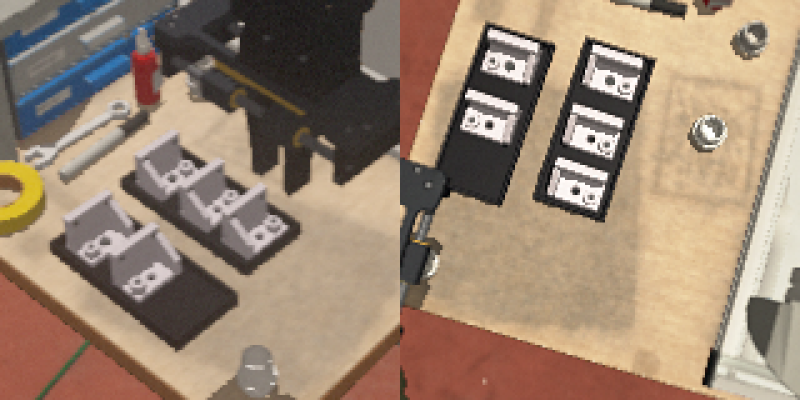

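Run:
```python
import fit as F
from fit import *
from plan import inframe
t=read_camera("top")
def al(p,w):
    u0,v0,u1,v1=w; a=p["img"][v0:v1,u0:u1].astype(float)
    r=a[...,0]/np.maximum(a[...,2],1); return np.clip((a[...,2]-70)/60,0,1)*(r>.8)
F.alpha=al
for k,o,yaw,xs in(("left",(.5945,.1893),-16.6,(.06,-.005,-.063)),("right",(.608,.2985),-16.8,(.06,-.006))):
  for x in xs:
    g=inframe(o,yaw,x); P=np.vstack([proj(t,place(V,*g,np.radians(yaw),.004)) for V in boxes(k)])
    w=[int(v) for v in (*(P.min(0)-3),*(P.max(0)+4))]
    q,c,a=fit(k,[t],[w],(*g,np.radians(yaw)),z=.004)
    d=q[:2]-o; th=np.radians(yaw); print(k,"tray x,y mm",np.round(1000*np.array([d@[np.cos(th),np.sin(th)],d@[-np.sin(th),np.cos(th)]]),1),"yaw",round(np.degrees(q[2]),1),np.round(c,1),a)
for m in masks_of("cup_part_1",t): print(m["confidence"],m["bbox"])
```

```text
left tray x,y mm [62.1 -0. ] yaw -16.6 [50.8] [np.float64(342.48333333333335)]
left tray x,y mm [-4.8  0. ] yaw -17.1 [40.8] [np.float64(346.01666666666665)]
left tray x,y mm [-62.8  -1.7] yaw -16.7 [15.9] [np.float64(354.93333333333334)]
right tray x,y mm [62.2  1.1] yaw -16.6 [51.3] [np.float64(337.43333333333334)]
right tray x,y mm [-6.2  1.2] yaw -16.9 [39.6] [np.float64(334.83333333333337)]
0.71 [295.2, 179.0, 312.3, 191.1]
0.69 [312.5, 139.9, 325.4, 152.5]
```

```bash
python3 -c "
from cell import *
print(get_obs()['time_s'],sign_off())"
```

```text
the job is handed in; nothing more can be done
23.425 None
```

All three brackets are sorted and handed in at 23.4 s. The two left-hand ones are in the left tray and the right-hand one is in the right tray, all facing the same way as the samples.

- **Position in the trays:** My last check was a fit to the top camera picture. It put the left brackets at tray x ≈ -5 and -63 mm and the right one at x ≈ -6 mm, each within about 2 mm of the sample's line. Their headings were within 0.5° of the samples'.
- **Flatness:** I judged this only by eye in the pictures, by the grip heights and from the fit. I did not measure it separately.
- **Forces:** Every wrist force reading was a few newtons at most.
- **Cups:** The last top picture showed two cups where they had been. The gripper hid the third there, and I only saw it partly shadowed in the last scene picture, in its usual place. The arm passed well above it.
- **Disagreements:** The two cameras differed by about 3 mm in x. One triangulation of the guard corner was inconsistent, so I relied on height and clearance near the machine instead.

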